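Index the rotary pot press and unload the formed trough

TASK

Unload the rotary pot press: pull its red lock bolt fully out, turn the turntable one station clockwise (seen from above) until it clicks home, no further and not backwards (the yellow posts are there to push on), and push the bolt fully home again. Only then lift the brown trough that came from under the press out of its mould and set it down, not dropped, upright on the green plate in the black tray, square with the plate and wholly on it. Leave the pale blank in its mould and disturb nothing else on the bench.

Things in the scene. Friction and masses are not known exactly. Their poses are not given: they have to be found in the camera images.
- turret: Green base of the rotary press, fixed to the bench, about 400 mm over all. Origin on the turntable's vertical axis at bench height; x axis towards the press column, y axis towards the lock bolt. Column 50 x 70 mm, 190 to 240 mm from the axis, 260 mm high at most. A low detent housing (44 mm high) stands outside the rim on the side away from the column.
- press_head (a point): Centre of the underside of the fixed press head, 139 mm above the bench, 85 mm from the axis along the turret's +x, straight above the mould at the press station. The head and its arm are 70 mm wide (turret y) and reach from 53 mm off the axis outwards to the column, so a part below cannot be taken from above.
- unload_station (a point): Fixed point 85 mm from the axis along the turret's -y, 50 mm above the bench: where the centre of the floor of the mould from under the press comes to stand after one station clockwise. Open from above.
- turntable (a joint): Turntable angle in rad, 0 at the start, growing clockwise seen from above. A spring ball clicks it home every 90 degrees (0, pi/2, ...) and pulls it in within about 0.03 rad. Leaving a click takes about 5 N at a post, between clicks 1 to 3 N; it does not coast. Disc of 310 mm diameter, top 50 mm above the bench, with four moulds and four posts. Cannot turn while the bolt is home.
- push_post (a point): Top centre of one of the four yellow posts (18 mm diameter, from 50 to 120 mm above the bench, 140 mm from the axis, midway between the moulds). Starts at 225 degrees from the turret's x axis (robot's side, right); one station takes it to 135 degrees across the robot's side of the disc. Moves with the turntable.
- lock_bolt (a joint): Travel of the lock bolt in m: 0 fully home (turntable locked), 0.03 fully out. It slides along the turret's +y axis, away from the turntable, with 2 N of friction and stays where it is left. It goes home only when the turntable is within about 1.5 degrees of a click.
- bolt_knob (a point): Centre of the red ball (22 mm diameter) on top of the lock bolt's upright red handle (16 mm diameter, from 28 to 102 mm above the bench). 185 mm from the turntable axis along the turret's +y when home, 215 mm when out.
- press_mould (a point): Centre of the floor of the mould that is under the press at the start (50 mm above the bench); moves with the turntable, 85 mm from its axis. Each mould is an open steel frame with outer size 98 mm (tangential) x 60 mm (radial), walls 5 mm thick, top edge 76 mm above the bench; 2 mm play round the part.
- blank_mould (a point): Centre of the floor of the mould holding the pale blank; moves with the turntable.
- trough: The brown formed-fibre trough to unload, in the mould under the press. Open box 46 mm (its x) x 84 mm (its y) x 62 mm high, walls 4 mm, about 0.11 to 0.22 kg. Origin at the centre of its underside, z up. In the mould its long side is tangential and it stands 36 mm out of the mould.
- blank: Pale trough of the same size, still unpressed, in the mould next to the lock bolt at the start; rides along with the turntable and must stay in its mould. Origin at the centre of its underside.
- tray: Black open carrying tray fixed on the bench, to the left or the right of the turret: 250 mm (x) x 130 mm (y) x 28 mm high, walls and floor 5 mm. Two places side by side, 55 mm either way from its centre along its x axis. Origin at the centre of its underside.
- green_plate: Green plate in the free place of the tray, fixed: 66 mm (x) x 104 mm (y) x 3 mm thick. Origin at the centre of its underside, 5 mm above the bench (top face 8 mm above the bench). The trough belongs on it with its long side along the plate's y.
- finished: Brown trough of the same size already standing in the other place of the tray; leave it. Origin at the centre of its underside.
- pot_a: Black plastic pot, 84 mm rim diameter, 85 mm high, standing left of the turret near the robot; leave it. Origin at the centre of its underside.
- pot_b: Terracotta pot, 100 mm rim diameter, 90 mm high; leave it. Origin at the centre of its underside.
- bottle: White bottle with green cap, 70 mm diameter, 190 mm high; leave it. Origin at the centre of its underside.
- jar: Glass jar, 72 mm diameter, 100 mm high; leave it. Origin at the centre of its underside.
- trowel: Hand trowel lying on the bench, about 255 mm long, blade to its +x, under 30 mm high; leave it. Origin under the front of its wooden handle.

How it is judged:
On the way, in this order (a step that is already met when the one before it is completed fails the run):
1. the lock bolt is drawn out, the turntable still at its first station (value of joint lock_bolt above 0.024 m and value of joint turntable below 0.1 rad), for 0.1 s.
2. the turntable has clicked home one station clockwise, with the trough in its mould (value of joint turntable between 1.5308 and 1.6108 rad and velocity of joint turntable below 0.05 rad/s and value of joint lock_bolt above 0.015 m and distance between trough and press_mould below 0.015 m), for 0.2 s.
3. the lock bolt is fully home again, the trough still in its mould (value of joint turntable between 1.5308 and 1.6108 rad and value of joint lock_bolt below 0.005 m and distance between trough and press_mould below 0.015 m), for 0.2 s.
4. the trough is lifted out of the mould, the turntable locked (value of joint turntable between 1.5308 and 1.6108 rad and value of joint lock_bolt below 0.005 m and height (world z) of trough above 0.085 m), for 0.1 s.
At the end, for the whole second after the job is handed in: Turntable clicked home one station on (90 degrees, within 2.3), lock bolt home (within 5 mm), the trough released and at rest, upright on the green plate, its centre within 13 mm of the plate's along each side and square to it within 11 degrees; the blank within 20 mm of its place in its mould (value of joint turntable between 1.5308 and 1.6108 rad and velocity of joint turntable below 0.05 rad/s and value of joint lock_bolt below 0.005 m and x of trough in the frame of green_plate between -0.013 and 0.013 m and y of trough in the frame of green_plate between -0.013 and 0.013 m and z of trough in the frame of green_plate between 0.0005 and 0.008 m and angle between trough's own z axis and vertical below 0.1 rad and angle between the y axis of trough and the y axis of green_plate, either way round below 0.2 rad and linear speed of trough below 0.02 m/s and angular speed of trough below 0.1 rad/s and distance between blank and blank_mould below 0.02 m); the robot touches nothing.
It fails at once if the turntable is turned backwards or well past the next station (value of joint turntable below -0.2 rad or value of joint turntable above 1.95 rad).
It fails at once if the trough is let go more than 25 mm above the green plate (horizontal distance between trough and green_plate below 0.12 m and z of trough in the frame of green_plate above 0.028 m and contact force between trough and anything else below 0.05 N).
It fails at once if the blank leaves its mould (distance between blank and blank_mould above 0.03 m).
It fails at once if a pot, the bottle, the jar, the trowel or the trough already in the tray is moved more than 30 mm (distance of any of pot_a, pot_b, bottle, jar, trowel, finished from where it was at the start of the episode above 0.03 m).
It also fails if it takes over 72 s, if anything falls off the work surface, if the arm or the gripper's body presses on something with over 40 N, if the wrist force passes 120 N, or if a joint passes its speed limit or range.

ROBOT

A 6-joint arm with a two-finger parallel gripper is mounted at the origin on the work surface. World frame = base frame: x ahead of the robot, y to its left, z up, the work surface at z = 0. Lengths are in m, angles in rad, forces in N, time in s.
With the tool pointing down it reaches from about 0.3 to 0.775 m from the base axis. Payload 14.6 kg.
Tool frame: the origin (TCP) lies on the centre line of the jaws, within the pads' length; the fingertips stand 19 mm ahead of it and the grasp point (between the pads) is the TCP; y points along the fingers, x is the direction in which the jaws open and shut, and the axes are right-handed (so a half turn about y gives the same grasp; the last joint's range is limited). The gripper opens to 94 mm and grips with 3 to 60 N. Pads are 16 mm wide; open, the fingers measure 119 mm over their backs; the gripper's body (75 mm by 177 mm) begins 78 mm behind the grasp point.
Start: joints at [1.093, 0.3, 1.521, -0, 1.321, -0.067], TCP at [0.22, 0.504, 0.224] pointing down, gripper open.
Joint ranges: [-3.03, 3.03], [-0.79, 2.21], [0.23, 2.52], [-1.04, 4.18], [0, 3.07], [-2.55, 2.55]. Speed limits (rad/s): [2.22, 2.22, 2.57, 3.14, 3.14, 3.14].

INTERFACE

Orientations are given as [roll, pitch, yaw] about the fixed x, y, z axes, in that order (R = Rz(yaw) Ry(pitch) Rx(roll)).
In Python, from station import get_obs, cams, workorder gives the robot as it stands.
- The arm moves only by the shell command python3 -m handwheel 'ROWS' [FORCE]. ROWS is JSON, a list of rows, each an object of numbers: "fingers": the opening, from -1 (shut) to 1 (fully open); "x", "y", "z": the shift along the tool's x, y, z in m; "spin": the turn about the tool's y in degrees. In form: [{"fingers": .., "x": .., "y": .., "z": .., "spin": ..}, ...]. A call has exactly 10 rows; each row is the pose to reach, as a shift and turn from the pose commanded when the call began, along the tool's axes at that moment; what a row does not reach only later rows make up. A row lasts 1/10 s, in which the tool goes at most 50 mm and 8.59 degrees, less where a joint would pass 70% of its speed; a pose out of reach is approached as far as the arm can. A call with a gripper value outside its range is refused whole. The fingers move at their own pace and stop on an object; FORCE is the grip in N (left out, the last holds). Time passes only in rows, so rows that repeat a pose let the fingers close, or fill a call up. It gives the time, the measured TCP pose, the force and the opening at its end, in the units of the state.
- get_obs(): the state, without advancing time (a new reading comes with each control period).
- cams.camera(name): name is "side" or "top" or "wrist"; returns (picture, depth): 420x560x3 uint8, red, green, blue; 420x560 float32, m along the optical axis (not along the pixel's ray), 0 where there is no reading.
- cams.get_calibration(name): a dict with "fx", "fy", "cx", "cy" (pixels), "view" (4x4, takes a point from world to camera coordinates). Camera axes: x right, y down, z forward; pixel columns grow to the right and rows downward; lengths in m; the calibration is good to about 2 mm. A picture is of the moment at which its call begins: read the wrist's pose just before it. get_calibration takes no time and is no camera call; for the wrist camera it gives the pose at the moment of the call.
- workorder.hand_in(): hands the job in, once; it reports no verdict.
The state is a dict: "time_s": time; "qpos": joint angles; "joint_vel": joint speeds; "tau": joint torques, N m; "ee_pos": TCP position; "eef_rot": TCP orientation; "force": force on the tool from outside, world axes, zero at the start; "moment": the same for the moment, N m; "grip_width": finger opening in m.
Only numpy, scipy, OpenCV 4.12 (cv2) and the standard library are available. Lean on these libraries where they do the work, as an engineer would, in place of code of your own. Each camera call takes 0.05 s, during which the arm holds its last target. There are 200 camera calls.

## Working session

There is one attempt and no reset: what is moved stays moved. The work goes in short steps, Python scripts to look and compute and a shell command to move; the robot and the scene stay as the last step left them, time stands still between calls to the robot, and variables do not carry over. Pictures are saved under pics/ and viewed, about 8 in all and at most 12, crops included, and the job is handed in when it is done.

```bash
ls; mkdir -p pics; python3 - <<'E'
from station import get_obs,cams
import cv2,numpy as np
print(get_obs())
for n in("top","side"):
    p,d=cams.camera(n); cv2.imwrite(f"pics/{n}0.png",p[:,:,::-1]); np.savez(f"pics/{n}0.npz",p=p,d=d)
    print(n,cams.get_calibration(n))
E
```

```text
pics
{'time_s': 0.0, 'qpos': array([ 1.09338860e+00,  3.00472532e-01,  1.52162534e+00,  4.06538881e-07,
        1.32072104e+00, -6.65867058e-02]), 'joint_vel': array([ 0.00015223,  0.00169383, -0.00148571,  0.00109923, -0.00385571,
       -0.00054998]), 'tau': array([-1.48707895e-03, -5.31819069e+01, -3.52727044e+01,  7.07728160e-02,
        2.44903058e-02, -1.03759503e-04]), 'ee_pos': array([0.21952341, 0.50400286, 0.22386682]), 'eef_rot': array([-1.57071434e+00,  1.22351833e-03,  1.15997525e+00]), 'force': array([-0.15860564,  0.15274523,  0.35560102]), 'moment': array([ 0.07340892,  0.00426162, -0.04449369]), 'grip_width': 0.09382655964592687}
top {'fx': 477.1178876565323, 'fy': 477.1178876565323, 'cx': 270.2686584479831, 'cy': 206.99985414894223, 'view': array([[ 0.00727893, -0.99997012, -0.00260271, -0.01139371],
       [-0.99664933, -0.00704266, -0.0814894 ,  0.56338488],
       [ 0.08146864,  0.00318714, -0.99667081,  1.60380131],
       [ 0.        ,  0.        ,  0.        ,  1.        ]])}
side {'fx': 427.17030067386594, 'fy': 427.17030067386594, 'cx': 285.3683573250514, 'cy': 210.18691279365956, 'view': array([[ 0.90005588, -0.4355061 ,  0.01529204, -0.49921285],
       [-0.24034496, -0.52537847, -0.81621796,  0.21595218],
       [ 0.36350201,  0.73096641, -0.57754168,  1.27535349],
       [ 0.        ,  0.        ,  0.        ,  1.        ]])}
```

View pics/top0.png

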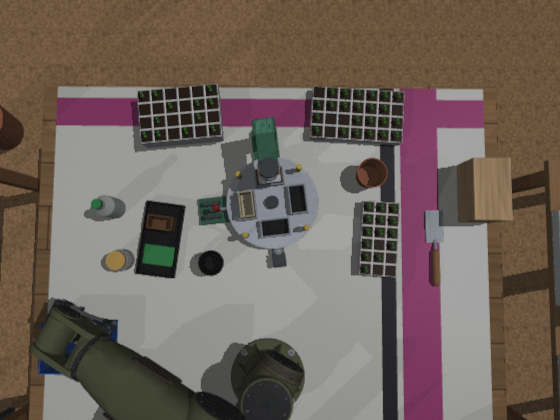

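View pics/side0.png

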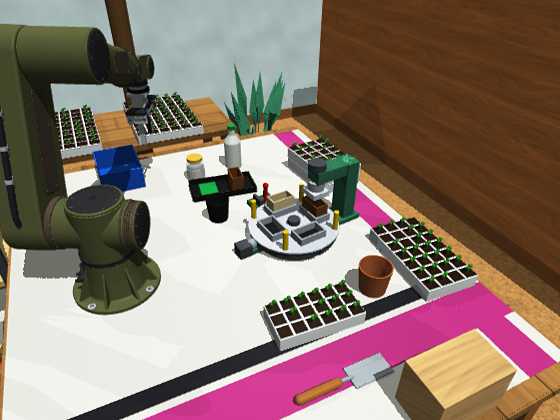

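The top view shows the turntable at about (271,202), the red knob at (216,207), and yellow posts at (245,236), (306,228), (298,168) and (238,174). The column is at (264,140), the tray at (160,240) with the green plate at (158,256), and the finished trough at (160,223). Next I'll measure these.

```bash
cat > h.py <<'E'
import numpy as np,cv2
from station import get_obs,cams
from scipy.spatial.transform import Rotation as Ro
def cloud(d,c):
    v,u=np.mgrid[:d.shape[0],:d.shape[1]]
    P=np.stack([(u-c['cx'])/c['fx']*d,(v-c['cy'])/c['fy']*d,d],-1)
    V=c['view']; return (P-V[:3,3])@V[:3,:3]
def masks(p):
    h=cv2.cvtColor(p,cv2.COLOR_RGB2HSV).astype(int); H,S,V=h[...,0],h[...,1],h[...,2]
    return dict(yellow=(abs(H-25)<7)&(S>150)&(V>90),red=((H<6)|(H>174))&(S>150)&(V>70),
      green=(abs(H-65)<12)&(S>150)&(V>60))
def blobs(m,W,amin=4):
    n,l,s,c=cv2.connectedComponentsWithStats(m.astype(np.uint8))
    for i in range(1,n):
        if s[i,4]>=amin:
            q=W[(l==i)&(W[...,2]>-.02)]
            if len(q): yield c[i].round(),s[i,4],q
E
python3 - <<'E'
from h import *
np.set_printoptions(precision=4,suppress=True)
for n in("top","side"):
    f=np.load(f"pics/{n}0.npz");c=cams.get_calibration(n);W=cloud(f['d'],c)
    for k,m in masks(f['p']).items():
        for px,a,q in blobs(m,W):
            md=np.median(q,0)
            if .2<md[0]<.8 and abs(md[1])<.5: print(n,k,px,a,"med",md,"zmax",q[:,2].max(), "top",q[q[:,2]>q[:,2].max()-.015].mean(0), cv2.minAreaRect(q[:,:2].astype(np.float32)) if k=="green" else "")
E
```

```text
top yellow [298. 167.] 13 med [ 0.6867 -0.0965  0.1221] zmax 0.12719669346042284 top [ 0.6867 -0.0974  0.1212] 
top yellow [237. 174.] 13 med [0.6642 0.1001 0.1222] zmax 0.12742674106629404 top [0.6635 0.0987 0.1214] 
top yellow [306. 227.] 12 med [ 0.4923 -0.121   0.1184] zmax 0.12326414228805332 top [ 0.492  -0.1212  0.1184] 
top yellow [245. 234.] 16 med [0.4669 0.0723 0.1204] zmax 0.12554971842094848 top [0.4669 0.0723 0.1196] 
top red [216. 207.] 26 med [0.5547 0.1689 0.1099] zmax 0.11638067275201248 top [0.555  0.1693 0.1101] 
side yellow [194. 158.] 113 med [0.3804 0.4828 0.0977] zmax 0.1035371910227172 top [0.3806 0.4847 0.0973] 
side yellow [300. 186.] 14 med [0.6573 0.1002 0.115 ] zmax 0.12033544561178211 top [0.6607 0.0998 0.1149] 
side yellow [253. 208.] 87 med [0.4652 0.0677 0.0901] zmax 0.12146042770586164 top [0.467  0.0703 0.1146] 
side yellow [336. 219.] 78 med [ 0.6871 -0.103   0.0916] zmax 0.12119293236628248 top [ 0.6879 -0.1     0.1147] 
side yellow [285. 239.] 83 med [ 0.4908 -0.1289  0.0912] zmax 0.12109430320999393 top [ 0.4911 -0.1262  0.1157] 
side red [265.
[... 5537 characters left out ...]
4786454159766436), 57.64933776855469)
side green [323. 299.] 5 med [ 0.4869 -0.3714  0.0673] zmax 0.07081905166842871 top [ 0.4868 -0.3712  0.068 ] ((0.4868992567062378, -0.3716113269329071), (0.003157564904540777, 0.009099205955862999), 5.5683441162109375)
side green [320. 302.] 6 med [ 0.4728 -0.3749  0.0678] zmax 0.07122082977143071 top [ 0.4737 -0.3751  0.0679] ((0.47405195236206055, -0.37552404403686523), (0.005085859447717667, 0.005737037397921085), 68.58417510986328)
side green [358. 302.] 4 med [ 0.5638 -0.418   0.0696] zmax 0.07161275987086217 top [ 0.5648 -0.4183  0.0686] ((0.5652297735214233, -0.41803041100502014), (0.0050020222552120686, 0.004170799627900124), 18.530807495117188)
```

```bash
python3 - <<'E'
from h import *
np.set_printoptions(precision=4,suppress=True)
f=np.load("pics/top0.npz");c=cams.get_calibration("top");W=cloud(f['d'],c);p=f['p']
h=cv2.cvtColor(p,cv2.COLOR_RGB2HSV); print(h[256,158],h[240,160])
roi=np.zeros(p.shape[:2],bool); roi[195:285,125:192]=1
H,S,V=[h[...,i].astype(int) for i in range(3)]
g=roi&(abs(H-int(h[256,158,0]))<8)&(S>120)&(V>60)
for n,m,z in(("plate",g,.008),("tray",roi&((V<45)|g),.02)):
    k=max(blobs(m,W,50),key=lambda b:b[1]); q=k[2]
    print(n,k[0],k[1],q.mean(0),cv2.minAreaRect(q[:,:2].astype(np.float32)))
for n,r in(("pot_a",(245,280,195,225)),("finished",(212,232,145,176)),("bottle",(190,220,85,120))):
    w=W[r[0]:r[1],r[2]:r[3]].reshape(-1,3); w=w[w[:,2]>.05]; print(n,w.mean(0),w[:,2].max(),cv2.minAreaRect(w[:,:2].astype(np.float32)))
w=W[190:222,235:258].reshape(-1,3); w=w[(w[:,2]>.1)&(w[:,2]<.118)]; print("blank",cv2.minAreaRect(w[:,:2].astype(np.float32)))
# turret fit from posts
P=np.array([[.6867,-.0970],[.6635,.0993],[.492,-.1212],[.467,.0723]]);a=np.radians([315,45,225,135])
C=P.mean(0); v=P-C; print(C,np.hypot(*v.T),np.degrees((np.arctan2(v[:,1],v[:,0])-a+np.pi)%(2*np.pi)-np.pi))
yaw=np.radians(7.2);ex=np.array([np.cos(yaw),np.sin(yaw)]);ey=np.array([-ex[1],ex[0]])
print("knob",C+.185*ey,"unload",C-.085*ey)
o=get_obs(); R=Ro.from_euler('xyz',o['eef_rot']).as_matrix()
t=np.r_[C+.185*ey,.224]; print(R, "shift to knob",R.T@(t-o['ee_pos']))
E
```

```text
[ 68 138 105] [120  16  31]
plate [158. 255.] 602 [0.3978 0.3729 0.0132] ((0.39594173431396484, 0.20845414698123932), (0.44130992889404297, 0.07408298552036285), 89.46481323242188)
tray [160. 242.] 2409 [0.443  0.3682 0.0135] ((0.4314126670360565, 0.21121540665626526), (0.4441049098968506, 0.24951395392417908), 82.80531311035156)
pot_a [0.3771 0.188  0.119 ] 1.6443421939368432 ((0.41308897733688354, 0.11347819864749908), (0.08132672309875488, 0.24119976162910461), 26.68693733215332)
finished [0.5083 0.3564 0.0777] 1.6443421939368432 ((0.4846811294555664, 0.19325178861618042), (0.4227917194366455, 0.04695015028119087), 81.6958236694336)
bottle [0.5547 0.5089 0.1474] 1.6443421939368432 ((0.5143051147460938, 0.26800537109375), (0.581315279006958, 0.06856288015842438), 80.17332458496094)
blank ((0.5687748789787292, 0.07091523706912994), (0.08406667411327362, 0.04585890471935272), 7.243508338928223)
[ 0.5773 -0.0117] [0.1388 0.1405 0.1388 0.1386] [7.0399 7.1554 7.0943 7.725 ]
knob [0.5541 0.1719] unload [ 0.588 -0.096]
[[ 0.3993 -0.0005 -0.9168]
 [ 0.9168 -0.0009  0.3993]
 [-0.001  -1.      0.0001]] shift to knob [-0.1709  0.0001 -0.4394]
```

```bash
python3 -m handwheel '[{"fingers":0.2,"x":-0.018,"y":0,"z":-0.045,"spin":-4},{"fingers":0.2,"x":-0.036,"y":0,"z":-0.09,"spin":-8},{"fingers":0.2,"x":-0.054,"y":0,"z":-0.135,"spin":-12},{"fingers":0.2,"x":-0.071,"y":0,"z":-0.18,"spin":-16},{"fingers":0.2,"x":-0.089,"y":0,"z":-0.225,"spin":-20},{"fingers":0.2,"x":-0.107,"y":0,"z":-0.27,"spin":-24},{"fingers":0.2,"x":-0.125,"y":0,"z":-0.315,"spin":-27},{"fingers":0.2,"x":-0.142,"y":0,"z":-0.36,"spin":-29},{"fingers":0.2,"x":-0.158,"y":0,"z":-0.405,"spin":-30.7},{"fingers":0.2,"x":-0.171,"y":0,"z":-0.439,"spin":-30.7}]' 20
cat >> h.py <<'E'
C=np.array([.5773,-.0117]);yaw=np.radians(7.2);ex=np.array([np.cos(yaw),np.sin(yaw)]);ey=np.array([-ex[1],ex[0]])
def T(w): # world->turret
    w=np.asarray(w); return np.c_[(w[...,:2]-C)@ex,(w[...,:2]-C)@ey,w[...,2]]
def state():
    o=get_obs();print("t",round(o['time_s'],2),"turret xyz",T(o['ee_pos'][None])[0].round(4),"rpy deg",np.degrees(o['eef_rot']).round(2),"w",round(o['grip_width'],4),"F",o['force'].round(1),"q6",o['qpos'][5].round(2))
E
python3 - <<'E'
from h import *
state()
p,d=cams.camera("wrist");c=cams.get_calibration("wrist");W=cloud(d,c);cv2.imwrite("pics/w1.png",p[:,:,::-1])
for k,m in masks(p).items():
    for px,a,q in blobs(m,W,60):
        t=T(q); print(k,px,a,np.median(t,0).round(4),"top",t[t[:,2]>np.percentile(t[:,2],99)-.01].mean(0).round(4))
E
```

```text
time_s: 1.1
ee_pos: [0.5553, 0.1699, 0.2241]
eef_rot: [-1.57, 0.0, 1.696]
force: [0.8, 0.2, -0.3]
grip_width: 0.0562
t 1.1 turret xyz [0.0009 0.1829 0.2241] rpy deg [-8.997e+01  1.000e-02  9.715e+01] w 0.0562 F [ 0.8  0.2 -0.3] q6 -1.46
yellow [189. 109.] 410 [-0.092   0.0994  0.1178] top [-0.0931  0.0964  0.1179]
yellow [  9. 112.] 236 [-0.0924 -0.0945  0.068 ] top [-0.0931 -0.0945  0.0742]
yellow [ 51. 280.] 61 [ 0.0954 -0.0961  0.0621] top [ 0.0572 -0.0303  0.1394]
yellow [168. 338.] 554 [-0.0245  0.1506  0.3194] top [-0.0234  0.1507  0.3198]
red [283. 212.] 395 [0.0014 0.1795 0.1082] top [0.0019 0.1804 0.1106]
green [470.  85.] 5608 [-0.1241  0.3989  0.0063] top [-0.1238  0.32    0.0716]
```

View pics/w1.png

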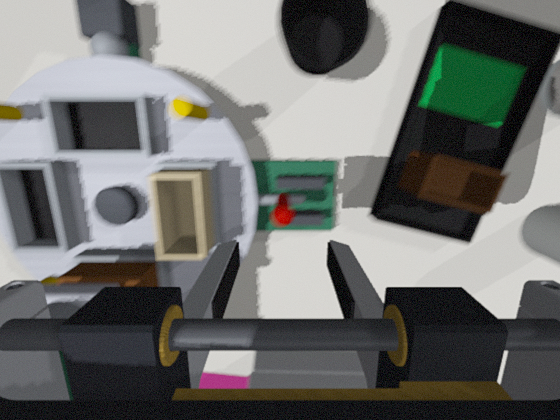

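The wrist view shows the red knob at (283,212), centred between the jaws. The plate is at (475,85) and the blank at (180,215). I'll go down over the knob and grip it.

```bash
python3 -m handwheel '[{"fingers":0.2,"x":0,"y":0.04,"z":0,"spin":0},{"fingers":0.2,"x":0,"y":0.08,"z":0,"spin":0},{"fingers":0.2,"x":0,"y":0.115,"z":0,"spin":0},{"fingers":0.2,"x":0,"y":0.132,"z":0,"spin":0},{"fingers":0.2,"x":0,"y":0.132,"z":0,"spin":0},{"fingers":-1,"x":0,"y":0.132,"z":0,"spin":0},{"fingers":-1,"x":0,"y":0.132,"z":0,"spin":0},{"fingers":-1,"x":0,"y":0.132,"z":0,"spin":0},{"fingers":-1,"x":0,"y":0.132,"z":0,"spin":0},{"fingers":-1,"x":0,"y":0.132,"z":0,"spin":0}]' 20; python3 -c "from h import *;state()"
```

```text
time_s: 2.15
ee_pos: [0.554, 0.1723, 0.0929]
eef_rot: [-1.572, -0.0, 1.696]
force: [-0.4, 0.6, 3.2]
grip_width: 0.0209
t 2.15 turret xyz [-1.000e-04  1.855e-01  9.290e-02] rpy deg [-9.005e+01 -1.000e-02  9.716e+01] w 0.0209 F [-0.4  0.6  3.2] q6 -1.46
```

```bash
python3 -m handwheel '[{"fingers":-1,"x":0.005,"y":0,"z":0,"spin":0},{"fingers":-1,"x":0.012,"y":0,"z":0,"spin":0},{"fingers":-1,"x":0.02,"y":0,"z":0,"spin":0},{"fingers":-1,"x":0.026,"y":0,"z":0,"spin":0},{"fingers":-1,"x":0.03,"y":0,"z":0,"spin":0},{"fingers":-1,"x":0.031,"y":0,"z":0,"spin":0},{"fingers":-1,"x":0.031,"y":0,"z":0,"spin":0},{"fingers":-1,"x":0.031,"y":0,"z":0,"spin":0},{"fingers":-1,"x":0.031,"y":0,"z":0,"spin":0},{"fingers":-1,"x":0.031,"y":0,"z":0,"spin":0}]' 20; python3 -c "from h import *;state()"
```

```text
time_s: 3.15
ee_pos: [0.5502, 0.2023, 0.0929]
eef_rot: [-1.571, 0.002, 1.696]
force: [-0.9, -10.7, 6.6]
grip_width: 0.0204
t 3.15 turret xyz [-1.000e-04  2.157e-01  9.290e-02] rpy deg [-90.01   0.1   97.16] w 0.0204 F [ -0.9 -10.7   6.6] q6 -1.4
```

```bash
python3 -m handwheel '[{"fingers":0,"x":-0.001,"y":0,"z":0,"spin":0},{"fingers":0,"x":-0.001,"y":0,"z":0,"spin":0},{"fingers":0,"x":-0.001,"y":-0.03,"z":0,"spin":0},{"fingers":0,"x":-0.001,"y":-0.07,"z":0,"spin":0},{"fingers":-0.3,"x":-0.025,"y":-0.085,"z":0.015,"spin":0},{"fingers":-0.3,"x":-0.07,"y":-0.085,"z":0.03,"spin":0},{"fingers":-0.3,"x":-0.115,"y":-0.085,"z":0.045,"spin":0},{"fingers":-0.3,"x":-0.16,"y":-0.085,"z":0.06,"spin":0},{"fingers":-0.3,"x":-0.205,"y":-0.085,"z":0.075,"spin":0},{"fingers":-0.3,"x":-0.25,"y":-0.085,"z":0.09,"spin":0}]' 20; python3 - <<'E'
from h import *
state()
p,d=cams.camera("wrist");c=cams.get_calibration("wrist");W=cloud(d,c);cv2.imwrite("pics/w2.png",p[:,:,::-1])
for k,m in masks(p).items():
    for px,a,q in blobs(m,W,60):
        t=T(q); print(k,px,a,np.median(t,0).round(4),"top",t[t[:,2]>np.percentile(t[:,2],99)-.01].mean(0).round(4))
state()
E
```

```text
time_s: 4.15
ee_pos: [0.4912, -0.0576, 0.1775]
eef_rot: [-1.571, -0.0, 1.696]
force: [0.4, 0.4, -0.5]
grip_width: 0.0328
t 4.15 turret xyz [-0.0911 -0.0347  0.1775] rpy deg [-9.002e+01 -1.000e-02  9.720e+01] w 0.0328 F [ 0.4  0.4 -0.5] q6 -1.89
yellow [449. 222.] 225 [-0.1019  0.0873  0.1176] top [-0.1022  0.0866  0.1188]
yellow [196. 222.] 201 [-0.1027 -0.1067  0.1187] top [-0.1025 -0.1064  0.1185]
yellow [211. 351.] 102 [-0.1187 -0.0573  0.2757] top [-0.1697 -0.0397  0.3366]
red [509. 293.] 261 [-0.0016  0.2026  0.0501] top [-0.0049  0.1971  0.0657]
t 4.2 turret xyz [-0.0928 -0.0398  0.1774] rpy deg [-8.998e+01  6.000e-02  9.701e+01] w 0.0329 F [-0.9 -4.  -0.9] q6 -1.89
```

```bash
python3 -m handwheel '[{"fingers":-0.3,"x":-0.025,"y":0,"z":0.004,"spin":0},{"fingers":-0.3,"x":-0.045,"y":0,"z":0.008,"spin":0},{"fingers":-0.3,"x":-0.06,"y":0,"z":0.009,"spin":0},{"fingers":-0.3,"x":-0.065,"y":0,"z":0.009,"spin":0},{"fingers":-0.3,"x":-0.065,"y":0,"z":0.009,"spin":0},{"fingers":-0.3,"x":-0.065,"y":0,"z":0.009,"spin":0},{"fingers":-0.3,"x":-0.065,"y":0,"z":0.009,"spin":0},{"fingers":-0.3,"x":-0.065,"y":0,"z":0.009,"spin":0},{"fingers":-0.3,"x":-0.065,"y":0,"z":0.009,"spin":0},{"fingers":-0.3,"x":-0.065,"y":0,"z":0.009,"spin":0}]' 20 >/dev/null; python3 - <<'E'
from h import *
c=cams.get_calibration("wrist");state()
p,d=cams.camera("wrist");W=cloud(d,c);cv2.imwrite("pics/w3.png",p[:,:,::-1])
for k,m in masks(p).items():
    for px,a,q in blobs(m,W,60):
        t=T(q); print(k,px,a,np.median(t,0).round(4),"top",t[t[:,2]>np.percentile(t[:,2],99)-.01].mean(0).round(4))
E
```

```text
t 5.2 turret xyz [-0.0994 -0.0984  0.1775] rpy deg [-90.     0.    97.18] w 0.033 F [ 0.4  0.9 -0.2] q6 -2.01
yellow [276. 218.] 72 [-0.1037 -0.1048  0.0881] top [-0.1031 -0.1053  0.1076]
yellow [284. 234.] 378 [-0.0991 -0.0977  0.1189] top [-0.0982 -0.0987  0.1189]
yellow [538. 236.] 328 [-0.0981  0.098   0.119 ] top [-0.098   0.0982  0.119 ]
```

View pics/w3.png

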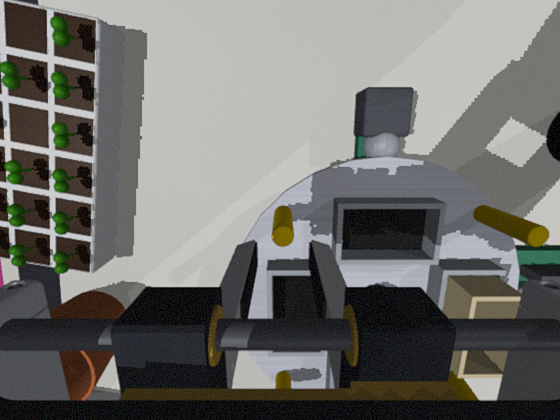

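The yellow post top is at (284,234), and the measured position agrees with the TCP to within 1 mm. I'll lower the jaws round it and sweep the arc.

```bash
python3 -m handwheel '[{"fingers":-0.3,"x":0,"y":0.04,"z":0,"spin":0},{"fingers":-0.5,"x":0,"y":0.07,"z":0,"spin":0},{"fingers":-0.5,"x":0,"y":0.072,"z":0,"spin":0},{"fingers":-0.5,"x":0.009,"y":0.072,"z":0.008,"spin":0},{"fingers":-0.5,"x":0.019,"y":0.072,"z":0.016,"spin":0},{"fingers":-0.5,"x":0.029,"y":0.072,"z":0.022,"spin":0},{"fingers":-0.5,"x":0.04,"y":0.072,"z":0.028,"spin":0},{"fingers":-0.5,"x":0.051,"y":0.072,"z":0.033,"spin":0},{"fingers":-0.5,"x":0.063,"y":0.072,"z":0.036,"spin":0},{"fingers":-0.5,"x":0.075,"y":0.072,"z":0.039,"spin":0}]' 20; python3 -c "from h import *;state()"
```

```text
time_s: 6.25
ee_pos: [0.4428, -0.0525, 0.1071]
eef_rot: [-1.572, 0.001, 1.696]
force: [-3.8, -5.0, -0.8]
grip_width: 0.0237
t 6.25 turret xyz [-0.1386 -0.0236  0.1071] rpy deg [-9.006e+01  8.000e-02  9.715e+01] w 0.0237 F [-3.8 -5.  -0.8] q6 -1.89
```

```bash
python3 -m handwheel '[{"fingers":-0.5,"x":0.012,"y":0,"z":0.001,"spin":0},{"fingers":-0.5,"x":0.024,"y":0,"z":0.002,"spin":0},{"fingers":-0.5,"x":0.036,"y":0,"z":0.001,"spin":0},{"fingers":-0.5,"x":0.048,"y":0,"z":0,"spin":0},{"fingers":-0.5,"x":0.06,"y":0,"z":-0.003,"spin":0},{"fingers":-0.5,"x":0.072,"y":0,"z":-0.006,"spin":0},{"fingers":-0.5,"x":0.083,"y":0,"z":-0.011,"spin":0},{"fingers":-0.5,"x":0.094,"y":0,"z":-0.017,"spin":0},{"fingers":-0.5,"x":0.104,"y":0,"z":-0.023,"spin":0},{"fingers":-0.5,"x":0.11,"y":0,"z":-0.028,"spin":0}]' 20; python3 -c "from h import *;state()"
```

```text
time_s: 7.25
ee_pos: [0.4574, 0.0613, 0.1053]
eef_rot: [-1.57, -0.0, 1.696]
force: [-1.7, -3.5, 0.1]
grip_width: 0.0234
t 7.25 turret xyz [-0.1098  0.0874  0.1053] rpy deg [-8.997e+01 -1.000e-02  9.720e+01] w 0.0234 F [-1.7 -3.5  0.1] q6 -1.64
```

```bash
python3 -m handwheel '[{"fingers":-0.5,"x":0.003,"y":0,"z":-0.003,"spin":0},{"fingers":-0.5,"x":0.006,"y":0,"z":-0.006,"spin":0},{"fingers":-0.5,"x":0.009,"y":0,"z":-0.008,"spin":0},{"fingers":-0.5,"x":0.011,"y":0,"z":-0.01,"spin":0},{"fingers":-0.5,"x":0.013,"y":0,"z":-0.011,"spin":0},{"fingers":-0.5,"x":0.013,"y":0,"z":-0.011,"spin":0},{"fingers":-0.5,"x":0.013,"y":0,"z":-0.011,"spin":0},{"fingers":-0.5,"x":0.013,"y":0,"z":-0.011,"spin":0},{"fingers":-0.5,"x":0.013,"y":0,"z":-0.011,"spin":0},{"fingers":-0.5,"x":0.013,"y":0,"z":-0.011,"spin":0}]' 20; cat >> h.py <<'E'
def posts():
    c=cams.get_calibration("top"); p,d=cams.camera("top");W=cloud(d,c)
    for px,a,q in blobs(masks(p)['yellow'],W,6):
        m=T(q[q[:,2]>.1].mean(0)[None])[0] if (q[:,2]>.1).any() else [9,9]
        r=np.hypot(m[0],m[1])
        if .12<r<.16: print("post",px,a,np.round(m,4),"r",round(r,4),"ang",np.degrees(np.arctan2(m[1],m[0])).round(2))
    return p,d
E
python3 - <<'E'
from h import *
state();p,d=posts();cv2.imwrite("pics/top2.png",p[:,:,::-1])
E
```

```text
time_s: 8.25
ee_pos: [0.4663, 0.0745, 0.1055]
eef_rot: [-1.571, -0.0, 1.696]
force: [1.3, 0.2, -0.2]
grip_width: 0.0235
t 8.25 turret xyz [-0.0993  0.0994  0.1055] rpy deg [-90.    -0.    97.16] w 0.0235 F [ 1.3  0.2 -0.2] q6 -1.62
post [298. 166.] 14 [ 0.0997 -0.0966  0.1195] r 0.1388 ang -44.11
post [237. 174.] 11 [0.0966 0.1011 0.1189] r 0.1399 ang 46.3
post [306. 227.] 15 [-0.0969 -0.1     0.1185] r 0.1393 ang -134.11
```

```bash
python3 -m handwheel '[{"fingers":-0.3,"x":0,"y":0,"z":0,"spin":0},{"fingers":-0.3,"x":0,"y":-0.02,"z":0,"spin":0},{"fingers":-0.3,"x":0,"y":-0.05,"z":0,"spin":0},{"fingers":-0.3,"x":0,"y":-0.075,"z":0,"spin":0},{"fingers":-0.1,"x":0.02,"y":-0.08,"z":-0.01,"spin":0},{"fingers":0,"x":0.04,"y":-0.08,"z":-0.02,"spin":0},{"fingers":0,"x":0.05,"y":-0.08,"z":-0.03,"spin":0},{"fingers":0,"x":0.05,"y":-0.08,"z":-0.03,"spin":0},{"fingers":0,"x":0.05,"y":-0.08,"z":-0.03,"spin":0},{"fingers":0,"x":0.05,"y":-0.08,"z":-0.03,"spin":0}]' 20 >/dev/null; python3 - <<'E'
from h import *
c=cams.get_calibration("wrist");state()
p,d=cams.camera("wrist");W=cloud(d,c);cv2.imwrite("pics/w4.png",p[:,:,::-1])
for k,m in masks(p).items():
    for px,a,q in blobs(m,W,60):
        t=T(q); t=t[t[:,2]>.1]
        if len(t): tt=t[t[:,2]>.112].mean(0); print(k,px,a,"top",tt.round(4),np.degrees(np.arctan2(tt[1],tt[0])).round(2))
E
```

```text
t 9.3 turret xyz [-0.0697  0.1488  0.1854] rpy deg [-89.98   0.    97.13] w 0.047 F [-0.3 -0.4 -0.2] q6 -1.51
yellow [222. 189.] 611 top [-0.1006  0.0982  0.1197] 135.69
yellow [ 19. 188.] 672 top [-0.1466  0.1487  0.3446] 134.59
yellow [186. 338.] 487 top [-0.096   0.1243  0.28  ] 127.68
yellow [ 71. 360.] 113 top [-0.1466  0.1487  0.3446] 134.59
yellow [242. 370.] 326 top [0.0427 0.1128 0.159 ] 69.24
green [515. 147.] 5369 top [-0.1466  0.1487  0.3446] 134.59
```

View pics/w4.png

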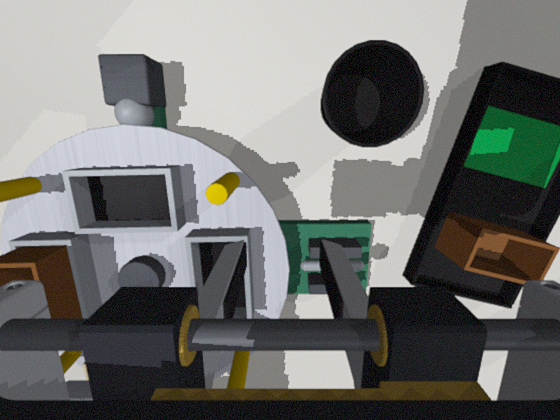

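The trough (40,290) is now at the unload station and the post (222,189) is back at 135°, so the table is home. Next I'll regrip the knob.

```bash
python3 -m handwheel '[{"fingers":0.2,"x":0.03,"y":0,"z":-0.03,"spin":0},{"fingers":0.2,"x":0.06,"y":0,"z":-0.06,"spin":0},{"fingers":0.2,"x":0.066,"y":0,"z":-0.07,"spin":0},{"fingers":0.2,"x":0.066,"y":0.03,"z":-0.07,"spin":0},{"fingers":0.2,"x":0.066,"y":0.065,"z":-0.07,"spin":0},{"fingers":0.2,"x":0.066,"y":0.092,"z":-0.07,"spin":0},{"fingers":0.2,"x":0.066,"y":0.092,"z":-0.07,"spin":0},{"fingers":-1,"x":0.066,"y":0.092,"z":-0.07,"spin":0},{"fingers":-1,"x":0.066,"y":0.092,"z":-0.07,"spin":0},{"fingers":-1,"x":0.066,"y":0.092,"z":-0.07,"spin":0}]' 20; python3 -c "from h import *;state()"
```

```text
time_s: 10.35
ee_pos: [0.5517, 0.2021, 0.0951]
eef_rot: [-1.573, -0.0, 1.696]
force: [0.8, -0.4, 0.2]
grip_width: 0.0356
t 10.35 turret xyz [0.0014 0.2153 0.0951] rpy deg [-9.014e+01 -2.000e-02  9.716e+01] w 0.0356 F [ 0.8 -0.4  0.2] q6 -1.41
```

```bash
python3 -m handwheel '[{"fingers":-1,"x":0,"y":0,"z":0,"spin":0},{"fingers":-1,"x":-0.005,"y":0,"z":0,"spin":0},{"fingers":-1,"x":-0.01,"y":0,"z":0,"spin":0},{"fingers":-1,"x":-0.015,"y":0,"z":0,"spin":0},{"fingers":-1,"x":-0.02,"y":0,"z":0,"spin":0},{"fingers":-1,"x":-0.025,"y":0,"z":0,"spin":0},{"fingers":-1,"x":-0.029,"y":0,"z":0,"spin":0},{"fingers":-1,"x":-0.031,"y":0,"z":0,"spin":0},{"fingers":-1,"x":-0.031,"y":0,"z":0,"spin":0},{"fingers":-1,"x":-0.031,"y":0,"z":0,"spin":0}]' 20; python3 -c "from h import *;state()"
```

```text
time_s: 11.35
ee_pos: [0.5552, 0.1722, 0.0942]
eef_rot: [-1.572, -0.002, 1.696]
force: [-0.7, 9.8, 5.4]
grip_width: 0.0204
t 11.35 turret xyz [0.0011 0.1852 0.0942] rpy deg [-90.08  -0.12  97.17] w 0.0204 F [-0.7  9.8  5.4] q6 -1.46
```

```bash
python3 -m handwheel '[{"fingers":0,"x":0.001,"y":0,"z":0,"spin":0},{"fingers":0,"x":0.001,"y":0,"z":0,"spin":0},{"fingers":0,"x":0.001,"y":-0.03,"z":0,"spin":0},{"fingers":0.2,"x":0.001,"y":-0.07,"z":0,"spin":0},{"fingers":0.5,"x":-0.02,"y":-0.105,"z":0.02,"spin":0},{"fingers":0.9,"x":-0.06,"y":-0.11,"z":0.04,"spin":0},{"fingers":0.9,"x":-0.105,"y":-0.11,"z":0.05,"spin":0},{"fingers":0.9,"x":-0.15,"y":-0.11,"z":0.05,"spin":0},{"fingers":0.9,"x":-0.195,"y":-0.11,"z":0.05,"spin":0},{"fingers":0.9,"x":-0.23,"y":-0.11,"z":0.05,"spin":0}]' 20 >/dev/null;python3 -m handwheel '[{"fingers":0.9,"x":-0.025,"y":0,"z":0,"spin":0},{"fingers":0.9,"x":-0.04,"y":0,"z":0,"spin":0},{"fingers":0.9,"x":-0.04,"y":0,"z":0,"spin":0},{"fingers":0.9,"x":-0.04,"y":0,"z":0,"spin":0},{"fingers":0.9,"x":-0.04,"y":0,"z":0,"spin":0},{"fingers":0.9,"x":-0.04,"y":0,"z":0,"spin":0},{"fingers":0.9,"x":-0.04,"y":0,"z":0,"spin":0},{"fingers":0.9,"x":-0.04,"y":0,"z":0,"spin":0},{"fingers":0.9,"x":-0.04,"y":0,"z":0,"spin":0},{"fingers":0.9,"x":-0.04,"y":0,"z":0,"spin":0}]' 20; python3 - <<'E'
from h import *
c=cams.get_calibration("wrist");state()
p,d=cams.camera("wrist");W=cloud(d,c);cv2.imwrite("pics/w5.png",p[:,:,::-1])
t=T(W.reshape(-1,3)); m=(t[:,2]>.104)&(t[:,2]<.117)&(abs(t[:,0])<.06)&(abs(t[:,1]+.085)<.05)
print(m.sum(),cv2.minAreaRect(t[m][:,:2].astype(np.float32)))
p,d=posts();np.savez("pics/top3.npz",p=p,d=d)
c=cams.get_calibration("top");W=cloud(d,c)
for px,a,q in blobs(masks(p)['red'],W,8): 
    if q[:,2].max()>.09: print("red",px,a,T(q.mean(0)[None]))
t=T(W.reshape(-1,3)); m=(t[:,2]>.104)&(t[:,2]<.119)&(abs(t[:,0])<.06)&(abs(t[:,1]+.085)<.05)
print(m.sum(),cv2.minAreaRect(t[m][:,:2].astype(np.float32)) if m.sum() else 0)
E
```

```text
time_s: 13.35
ee_pos: [0.539, -0.1028, 0.2035]
eef_rot: [-1.571, 0.0, 1.696]
force: [-0.2, 0.3, 0.0]
grip_width: 0.0897
t 13.35 turret xyz [-0.0494 -0.0856  0.2035] rpy deg [-90.     0.    97.17] w 0.0897 F [-0.2  0.3  0. ] q6 -1.95
1420 ((0.003877982497215271, -0.08501598238945007), (0.08518251776695251, 0.0459396094083786), 1.2315527200698853)
post [298. 166.] 15 [ 0.0992 -0.0969  0.1199] r 0.1386 ang -44.31
post [237. 175.] 12 [0.0965 0.1011 0.1199] r 0.1397 ang 46.33
post [306. 226.] 12 [-0.0957 -0.1003  0.119 ] r 0.1386 ang -133.67
post [246. 236.] 14 [-0.1019  0.0963  0.1201] r 0.1402 ang 136.63
red [216. 207.] 29 [[-0.00061459  0.18230388  0.10876907]]
14 ((0.017274964600801468, -0.08008074760437012), (0.01978934556245804, 0.07627318799495697), 51.73103332519531)
```

View pics/w5.png

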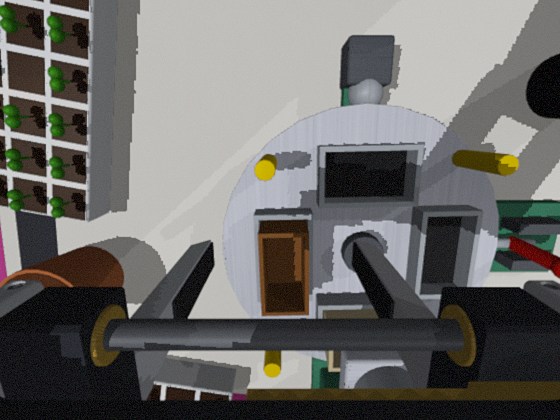

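The trough is at (283,265) in the image, centred at turret (4,-85) mm and turned 1.2°. The knob reads the same as at the start, so the bolt is home. Now I'll grip the trough.

```bash
python3 -m handwheel '[{"fingers":0.45,"x":0,"y":0,"z":-0.015,"spin":-0.6},{"fingers":0.45,"x":0,"y":0,"z":-0.03,"spin":-1.2},{"fingers":0.45,"x":0,"y":0.01,"z":-0.044,"spin":-1.2},{"fingers":0.45,"x":0,"y":0.04,"z":-0.048,"spin":-1.2},{"fingers":0.45,"x":0,"y":0.07,"z":-0.048,"spin":-1.2},{"fingers":0.45,"x":0,"y":0.09,"z":-0.048,"spin":-1.2},{"fingers":0.45,"x":0,"y":0.102,"z":-0.048,"spin":-1.2},{"fingers":0.45,"x":0,"y":0.103,"z":-0.048,"spin":-1.2},{"fingers":0.45,"x":0,"y":0.103,"z":-0.048,"spin":-1.2},{"fingers":0.45,"x":0,"y":0.103,"z":-0.048,"spin":-1.2}]' 20; python3 -m handwheel '[{"fingers":-0.3,"x":0,"y":0,"z":0,"spin":0},{"fingers":-0.3,"x":0,"y":0,"z":0,"spin":0},{"fingers":-0.3,"x":0,"y":0,"z":0,"spin":0},{"fingers":-0.3,"x":0,"y":0,"z":0,"spin":0},{"fingers":-0.3,"x":0,"y":0,"z":0,"spin":0},{"fingers":-0.3,"x":0,"y":0,"z":0,"spin":0},{"fingers":-0.3,"x":0,"y":0,"z":0,"spin":0},{"fingers":-0.3,"x":0,"y":0,"z":0,"spin":0},{"fingers":-0.3,"x":0,"y":0,"z":0,"spin":0},{"fingers":-0.3,"x":0,"y":0,"z":0,"spin":0}]' 20; python3 -c "from h import *;state()"
```

```text
time_s: 14.45
ee_pos: [0.5872, -0.097, 0.1017]
eef_rot: [-1.573, 0.001, 1.717]
force: [0.1, 0.2, -0.6]
grip_width: 0.068
time_s: 15.45
ee_pos: [0.5867, -0.0968, 0.1008]
eef_rot: [-1.571, 0.0, 1.717]
force: [-2.2, 1.4, 4.9]
grip_width: 0.046
t 15.45 turret xyz [-0.0013 -0.0856  0.1008] rpy deg [-90.02   0.    98.37] w 0.046 F [-2.2  1.4  4.9] q6 -1.94
```

```bash
python3 -m handwheel '[{"fingers":-0.3,"x":0,"y":-0.005,"z":0,"spin":0},{"fingers":-0.3,"x":0,"y":-0.012,"z":0,"spin":0},{"fingers":-0.3,"x":0,"y":-0.02,"z":0,"spin":0},{"fingers":-0.3,"x":0,"y":-0.03,"z":0,"spin":0},{"fingers":-0.3,"x":0,"y":-0.042,"z":0,"spin":0},{"fingers":-0.3,"x":0,"y":-0.06,"z":0,"spin":0},{"fingers":-0.3,"x":0,"y":-0.08,"z":0,"spin":0},{"fingers":-0.3,"x":0,"y":-0.1,"z":0.004,"spin":0},{"fingers":-0.3,"x":0,"y":-0.11,"z":0.01,"spin":0},{"fingers":-0.3,"x":0,"y":-0.11,"z":0.015,"spin":0}]' 20;  python3 - <<'E'
from h import *
state()
o=get_obs();R=Ro.from_euler('xyz',o['eef_rot']).as_matrix();print(R.T@(np.array([.36,.30,.21])-o['ee_pos']))
E
```

```text
time_s: 16.45
ee_pos: [0.5718, -0.0992, 0.2121]
eef_rot: [-1.573, 0.001, 1.717]
force: [0.0, -0.2, -1.8]
grip_width: 0.0459
t 16.45 turret xyz [-0.0165 -0.0861  0.2121] rpy deg [-9.013e+01  5.000e-02  9.836e+01] w 0.0459 F [ 0.  -0.2 -1.8] q6 -1.95
[0.42575295 0.00130192 0.15144741]
```

```bash
python3 -m handwheel '[{"fingers":-0.3,"x":0.02,"y":0,"z":0.006,"spin":5},{"fingers":-0.3,"x":0.05,"y":0,"z":0.015,"spin":12},{"fingers":-0.3,"x":0.09,"y":0,"z":0.028,"spin":20},{"fingers":-0.3,"x":0.135,"y":0,"z":0.042,"spin":28},{"fingers":-0.3,"x":0.18,"y":0,"z":0.056,"spin":36},{"fingers":-0.3,"x":0.225,"y":0,"z":0.07,"spin":44},{"fingers":-0.3,"x":0.27,"y":0,"z":0.084,"spin":52},{"fingers":-0.3,"x":0.315,"y":0,"z":0.098,"spin":60},{"fingers":-0.3,"x":0.355,"y":0,"z":0.11,"spin":68},{"fingers":-0.3,"x":0.385,"y":0,"z":0.12,"spin":76}]' 20;python3 -m handwheel '[{"fingers":-0.3,"x":0,"y":0,"z":0.008,"spin":8},{"fingers":-0.3,"x":0,"y":0,"z":0.012,"spin":16},{"fingers":-0.3,"x":0,"y":0,"z":0.015,"spin":23},{"fingers":-0.3,"x":0,"y":0,"z":0.015,"spin":28},{"fingers":-0.3,"x":0,"y":0,"z":0.015,"spin":30.6},{"fingers":-0.3,"x":0,"y":0,"z":0.015,"spin":30.6},{"fingers":-0.3,"x":0,"y":0,"z":0.015,"spin":30.6},{"fingers":-0.3,"x":0,"y":0,"z":0.015,"spin":30.6},{"fingers":-0.3,"x":0,"y":0,"z":0.015,"spin":30.6},{"fingers":-0.3,"x":0,"y":0,"z":0.015,"spin":30.6}]' 20;  python3 - <<'E'
from h import *
np.set_printoptions(precision=4,suppress=True)
c=cams.get_calibration("wrist");o=get_obs();state()
p,d=cams.camera("wrist");W=cloud(d,c);cv2.imwrite("pics/w6.png",p[:,:,::-1]);np.savez("pics/w6.npz",p=p,d=d,W=W)
h=cv2.cvtColor(p,cv2.COLOR_RGB2HSV).astype(int)
m=(abs(h[...,0]-67)<12)&(h[...,1]>110)&(h[...,2]>50)&(abs(W[...,2]-.008)<.008)
px,a,q=max(blobs(m,W,100),key=lambda b:b[1]); r=cv2.minAreaRect(q[:,:2].astype(np.float32));print(px,a,q.mean(0),r)
# trough bottom visible? lateral extents of held trough
R=Ro.from_euler('xyz',o['eef_rot']).as_matrix()
print("TCP",o['ee_pos'],"plate in tool",R.T@(np.r_[r[0],.008]-o['ee_pos']))
w=(W.reshape(-1,3)-o['ee_pos'])@R
m=(abs(w[:,0])<.04)&(abs(w[:,2])<.07)&(w[:,1]>-.02)&(w[:,1]<.06);print("held",m.sum(),w[m].min(0),w[m].max(0))
E
```

```text
time_s: 17.45
ee_pos: [0.3969, 0.2632, 0.2097]
eef_rot: [-1.571, 0.001, 0.424]
force: [0.9, 0.9, -1.8]
grip_width: 0.046
time_s: 18.45
ee_pos: [0.3922, 0.2755, 0.2104]
eef_rot: [-1.571, 0.0, -0.104]
force: [-0.6, 0.3, -1.9]
grip_width: 0.046
t 18.45 turret xyz [-0.1477  0.3082  0.2104] rpy deg [-90.     0.01  -5.98] w 0.046 F [-0.6  0.3 -1.9] q6 0.64
[280. 107.] 5624 [0.3992 0.3774 0.007 ] ((0.3993743062019348, 0.3757014274597168), (0.10657775402069092, 0.06795895099639893), 82.45747375488281)
TCP [0.3922 0.2755 0.2104] plate in tool [-0.0033  0.2024  0.1004]
held 11899 [-0.0356 -0.02   -0.0452] [0.0345 0.0518 0.0366]
```

View pics/w6.png

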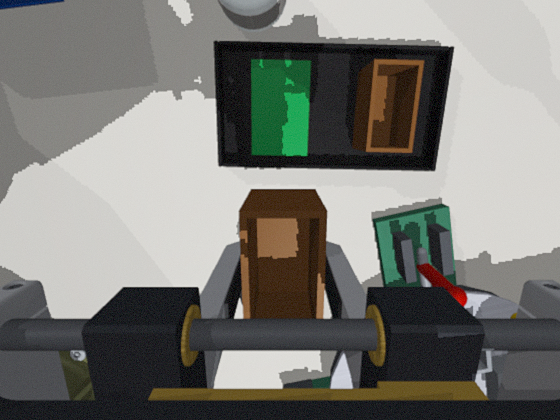

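The plate is at (280,107) in the image, world (0.399,0.376), long side at 82.5°. The held trough is upright at (283,250), about 5 mm off-centre along its length. I'll move over the plate and down.

```bash
python3 -m handwheel '[{"fingers":-0.3,"x":0,"y":0,"z":0.03,"spin":0.8},{"fingers":-0.3,"x":-0.002,"y":0,"z":0.065,"spin":1.5},{"fingers":-0.3,"x":-0.003,"y":0,"z":0.095,"spin":1.5},{"fingers":-0.3,"x":-0.003,"y":0.01,"z":0.105,"spin":1.5},{"fingers":-0.3,"x":-0.003,"y":0.04,"z":0.105,"spin":1.5},{"fingers":-0.3,"x":-0.003,"y":0.07,"z":0.105,"spin":1.5},{"fingers":-0.3,"x":-0.003,"y":0.1,"z":0.105,"spin":1.5},{"fingers":-0.3,"x":-0.003,"y":0.125,"z":0.105,"spin":1.5},{"fingers":-0.3,"x":-0.003,"y":0.14,"z":0.105,"spin":1.5},{"fingers":-0.3,"x":-0.003,"y":0.142,"z":0.105,"spin":1.5}]' 20;python3 -m handwheel '[{"fingers":-0.3,"x":0,"y":0,"z":0,"spin":0},{"fingers":-0.3,"x":0,"y":0.001,"z":0,"spin":0},{"fingers":-0.3,"x":0,"y":0.002,"z":0,"spin":0},{"fingers":-0.3,"x":0,"y":0.003,"z":0,"spin":0},{"fingers":-0.3,"x":0,"y":0.004,"z":0,"spin":0},{"fingers":-0.3,"x":0,"y":0.005,"z":0,"spin":0},{"fingers":-0.3,"x":0,"y":0.006,"z":0,"spin":0},{"fingers":-0.3,"x":0,"y":0.007,"z":0,"spin":0},{"fingers":-0.3,"x":0,"y":0.007,"z":0,"spin":0},{"fingers":-0.3,"x":0,"y":0.007,"z":0,"spin":0}]' 20;python3 -c "from h import *;state()"
```

```text
time_s: 19.5
ee_pos: [0.3993, 0.379, 0.0662]
eef_rot: [-1.574, 0.003, -0.131]
force: [0.7, 0.0, -1.8]
grip_width: 0.046
time_s: 20.5
ee_pos: [0.4002, 0.3803, 0.0614]
eef_rot: [-1.571, 0.0, -0.131]
force: [0.1, -0.0, -2.6]
grip_width: 0.046
t 20.5 turret xyz [-0.1266  0.4111  0.0614] rpy deg [-90.    0.   -7.5] w 0.046 F [ 0.1 -0.  -2.6] q6 0.82
```

```bash
python3 -m handwheel '[{"fingers":-0.3,"x":0,"y":0.0005,"z":0,"spin":0},{"fingers":-0.3,"x":0,"y":0.001,"z":0,"spin":0},{"fingers":-0.3,"x":0,"y":0.0015,"z":0,"spin":0},{"fingers":-0.3,"x":0,"y":0.002,"z":0,"spin":0},{"fingers":-0.3,"x":0,"y":0.0025,"z":0,"spin":0},{"fingers":-0.3,"x":0,"y":0.003,"z":0,"spin":0},{"fingers":-0.3,"x":0,"y":0.003,"z":0,"spin":0},{"fingers":-0.3,"x":0,"y":0.003,"z":0,"spin":0},{"fingers":-0.3,"x":0,"y":0.003,"z":0,"spin":0},{"fingers":-0.3,"x":0,"y":0.003,"z":0,"spin":0}]' 20;python3 -c "from h import *;state()"
```

```text
time_s: 21.5
ee_pos: [0.4002, 0.3804, 0.0588]
eef_rot: [-1.571, -0.0, -0.131]
force: [-2.5, -2.4, 5.7]
grip_width: 0.0463
t 21.5 turret xyz [-0.1266  0.4112  0.0588] rpy deg [-89.99  -0.    -7.5 ] w 0.0463 F [-2.5 -2.4  5.7] q6 0.82
```

In contact at 5.7 N. I'll open the jaws and go straight up.

```bash
python3 -m handwheel '[{"fingers":0.3,"x":0,"y":0,"z":0,"spin":0},{"fingers":0.3,"x":0,"y":0,"z":0,"spin":0},{"fingers":0.3,"x":0,"y":0,"z":0,"spin":0},{"fingers":0.3,"x":0,"y":0,"z":0,"spin":0},{"fingers":0.3,"x":0,"y":-0.02,"z":0,"spin":0},{"fingers":0.3,"x":0,"y":-0.05,"z":0,"spin":0},{"fingers":0.3,"x":0,"y":-0.09,"z":0,"spin":0},{"fingers":0.3,"x":0,"y":-0.13,"z":0,"spin":0},{"fingers":0.3,"x":0,"y":-0.16,"z":-0.02,"spin":0},{"fingers":0.3,"x":0,"y":-0.17,"z":-0.05,"spin":0}]' 20;python3 -m handwheel '[{"fingers":0.3,"x":0,"y":0,"z":-0.03,"spin":0},{"fingers":0.3,"x":0,"y":0,"z":-0.05,"spin":0},{"fingers":0.3,"x":0,"y":0,"z":-0.06,"spin":0},{"fingers":0.3,"x":0,"y":0,"z":-0.06,"spin":0},{"fingers":0.3,"x":0,"y":0,"z":-0.06,"spin":0},{"fingers":0.3,"x":0,"y":0,"z":-0.06,"spin":0},{"fingers":0.3,"x":0,"y":0,"z":-0.06,"spin":0},{"fingers":0.3,"x":0,"y":0,"z":-0.06,"spin":0},{"fingers":0.3,"x":0,"y":0,"z":-0.06,"spin":0},{"fingers":0.3,"x":0,"y":0,"z":-0.06,"spin":0}]' 20;python3 - <<'E'
from h import *
np.set_printoptions(precision=4,suppress=True)
c=cams.get_calibration("wrist");state()
p,d=cams.camera("wrist");W=cloud(d,c);cv2.imwrite("pics/w7.png",p[:,:,::-1])
w=W.reshape(-1,3);m=(abs(w[:,2]-.07)<.006)&(np.hypot(w[:,0]-.4,w[:,1]-.376)<.055)
r=cv2.minAreaRect(w[m][:,:2].astype(np.float32));print("trough rim",m.sum(),w[m][:,2].mean(),r)
a=np.radians(-7.54);e=np.array([np.cos(a),np.sin(a)]);dl=np.array(r[0])-[.3994,.3757];print("off plate x,y",dl@e,dl@[-e[1],e[0]])
p,d=posts();c=cams.get_calibration("top");W=cloud(d,c)
for px,a,q in blobs(masks(p)['red'],W,8): 
    if q[:,2].max()>.09: print("red",px,a,T(q.mean(0)[None]))
p0=np.load("pics/top0.npz")['p']
im=np.vstack([np.hstack([cv2.resize(x[70:300,80:400,::-1],(400,288)) for x in(p0,p)]),cv2.resize(cv2.imread("pics/w7.png"),(400,300)).repeat(1,0) if 0 else np.hstack([cv2.resize(cv2.imread("pics/w7.png"),(400,300)),np.zeros((300,400,3),np.uint8)])])
cv2.imwrite("pics/fin.png",im)
E
```

```text
time_s: 22.5
ee_pos: [0.3942, 0.3313, 0.2315]
eef_rot: [-1.568, -0.003, -0.13]
force: [0.3, -0.4, -1.0]
grip_width: 0.0607
time_s: 23.5
ee_pos: [0.3858, 0.2714, 0.2284]
eef_rot: [-1.571, 0.0, -0.131]
force: [-0.5, -0.1, -0.8]
grip_width: 0.0613
t 23.5 turret xyz [-0.1545  0.3048  0.2284] rpy deg [-90.     0.01  -7.49] w 0.0613 F [-0.5 -0.1 -0.8] q6 0.67
trough rim 1090 0.0688444989308912 ((0.3988252878189087, 0.37457090616226196), (0.08266807347536087, 0.04607003182172775), 82.58553314208984)
off plate x,y -0.00042158513363497736 -0.001194743889128813
post [298. 166.] 15 [ 0.0995 -0.097   0.1178] r 0.139 ang -44.26
post [237. 174.] 11 [0.0968 0.1012 0.118 ] r 0.14 ang 46.28
post [306. 227.] 15 [-0.0969 -0.1     0.1182] r 0.1393 ang -134.1
post [246. 235.] 13 [-0.1012  0.0958  0.119 ] r 0.1394 ang 136.59
red [215. 207.] 29 [[-0.0006  0.1825  0.1108]]
```

View pics/fin.png

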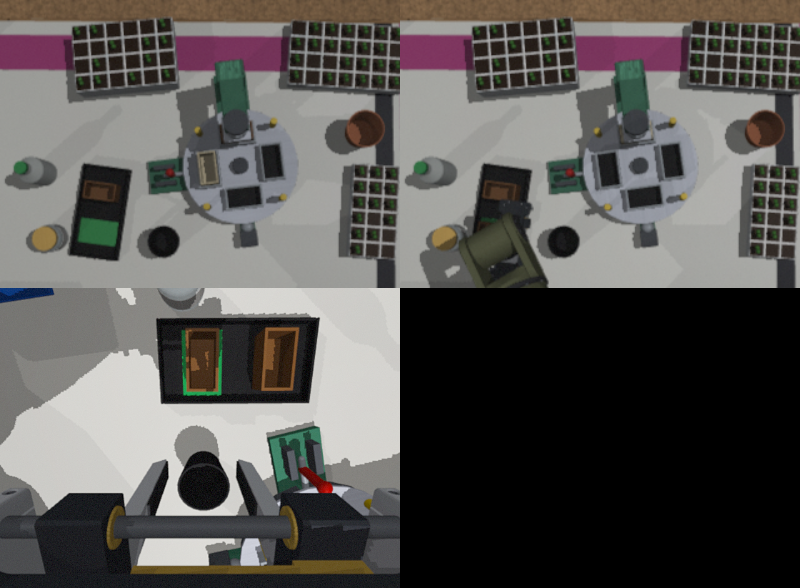

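The trough stands square on the green plate (bottom-left panel, 200,360). The bolt is home and pots, bottle, jar and tray are where they were. I'm handing in.

```bash
python3 -c "
from station import workorder
print(workorder.hand_in())"
```

```text
the job is handed in; nothing more can be done
None
```

The press is unloaded and the job is handed in at about 23.6 s of robot time; no verdict was reported.

**What I did:** I pulled the bolt out to its stop and swept the push post round one station clockwise. I pushed the bolt back home and only then lifted the trough. I lowered it onto the plate until it touched (about 6 N), and released it there.

**Last checks:**
- **Trough:** its centre is 0.4 mm and 1.2 mm off the plate centre, with the long side within about 0.2° of the plate's. The rim is 69 mm above the bench, against 70 mm expected.
- **Bolt:** the red knob reads the same position as at the start, 182.5 mm against 182.4 mm. The gripper met a firm stop at 185.2 mm when pushing it home.
- **Turntable:** the table seems to sit about 1° short of 90°. The posts read 0.7 to 1.35° short, and the trough in its mould read 1.2° short. That is inside the 2.3° limit, and the bolt would only go home within about 1.5°.
- **Other objects:** the pots, bottle and jar, and the trough already in the tray, look unmoved in the before and after pictures. The trowel was outside the last crop, but the arm never went near it. The blank is now under the press head; I checked it only by eye after the turn and did not measure it.
- **Gripper:** it is clear of everything.

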